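Stow the dip tube and gather the caps in the tote's blue corner

ROBOT

A 6-joint arm with a two-finger parallel gripper is mounted at the origin on the work surface. World frame = base frame: x ahead of the robot, y to its left, z up, the work surface at z = 0. Lengths are in m, angles in degrees, forces in N, time in s.
With the tool pointing down it reaches from about 0.15 to 0.775 m from the base axis. Payload 6.1 kg.
Tool frame: the origin (TCP) lies at the very end of the fingers, on their centre line; the grasp point (between the pads) lies 19 mm behind it; z points along the fingers, y is the direction in which the jaws open and shut (so a half turn about z gives the same grasp; the last joint's range is limited). The gripper opens to 85 mm and grips with 20 to 120 N. Pads are 22 mm wide; open, the fingers measure 114 mm over their backs; the gripper's body (76 mm by 85 mm) begins 54 mm behind the grasp point. The pads swing forward as they close: fully open they stand 13 mm farther back than shut.
Start: joints at [71.276, 7.208, -2.269, 80.523, 0, 90], TCP at [0.169, 0.497, 0.231] pointing down, gripper open.
Joint ranges: [-155.77, 155.77], [-54.66, 111.73], [-72.52, 77.12], [-102.08, 115.82], [-83.92, 84.16], [-180, 180]. Speed limits (degrees/s): [136.94, 136.94, 172.46, 180, 180, 180].

INTERFACE

Orientations are given as a 3x3 rotation matrix whose columns are the frame's x, y, z axes.
In Python, from station import get_state, read_camera, close_job gives the robot as it stands.
- The arm moves only by the tool play_rows, never from a script. Its argument "increments" is a list of rows, each an object of numbers: "x", "y", "z": the shift along the tool's x, y, z normalised to -1 to 1, where 1 is 40 cm; "yaw": the turn about the tool's z normalised to -1 to 1, where 1 is 45 degrees; "gripper": the closure, from -1 (fully open) to 1 (shut). In form: [{"x": .., "y": .., "z": .., "yaw": .., "gripper": ..}, ...]. A call has 1 to 20 rows; each row is the pose to reach, as a shift and turn from the pose measured when the call began, along the tool's axes at that moment; what a row does not reach only later rows make up. A row lasts 1/12 s, in which the tool goes at most 41.7 mm and 7.16 degrees, less where a joint would pass 70% of its speed; a pose out of reach is approached as far as the arm can. A call with a number of a shift or a turn outside -1 to 1 is refused whole. A call with a gripper value outside its range is refused whole. The fingers move at their own pace and stop on an object; "squeeze" is the grip in N (left out, the last holds). Time passes only in rows, so rows that repeat a pose let the fingers close. It gives the time, the measured TCP pose, the force and the opening at its end, in the units of the state.
- get_state(): the state, without advancing time (a new reading comes with each control period).
- read_camera(name): name is "side" or "top"; returns a dict with "color" (384x512x3 uint8, red, green, blue), "camera_matrix" (3x3 intrinsics, pixels), "view" (4x4, takes a point from world to camera coordinates). Camera axes: x right, y up, looking along -z (the intrinsics and any distortion apply to the point x, -y, -z); pixel columns grow to the right and rows downward; lengths in m; the calibration is good to about 2 mm. A picture is of the moment at which its call begins. There is no depth.
- close_job(): hands the job in, once; it reports no verdict.
The state is a dict: "clock": time; "qpos": joint angles; "qvel": joint speeds; "joint_torque": joint torques, N m; "eef_pos": TCP position; "tcp_rot": TCP orientation; "ft_force": force on the tool from outside, world axes, zero at the start; "ft_torque": the same for the moment, N m; "opening": finger opening in m.
Only numpy, scipy, OpenCV 4.12 (cv2) and the standard library are available. Lean on these libraries where they do the work, as an engineer would, in place of code of your own. Each camera call takes 0.05 s, during which the arm holds its last target. There are 200 camera calls.

TASK

At the ink station of the wide-format printer, take the steel dip tube off the tote and press it down past the sprung orange jaw until it sits at the bottom of both forks of its clip, and let it go. Then lift the tote by its black handle about 15 cm clear of the table and tilt it so that all four loose bottle caps slide together into the blue corner, ready to be counted. Finish holding it like that: tote still in the gripper, tilted, in the air, the caps at rest in the corner; spill none, and leave the other things on the table where they are.

Things in the scene. Friction and masses are not known exactly. Their poses are not given: they have to be found in the camera images.
- tote: Open grey plastic carry tote, 240 (x) x 150 (y) x 50 mm tall, walls and floor 5 mm, 0.22 to 0.34 kg, loose on the table, with a black arch handle over its middle. Origin at the centre of its underside; z up, x along its length. The corner at -x, -y is blue. On the long rims, 85 mm from the middle towards +x, stand two saddles (27 mm wide, 24 mm tall, nibs 8 mm more) that carry the tube.
- tote_handle (a point): Centre of the tote handle's grip bar, 95 mm above the tote's underside, over its middle. The bar is black, 14 mm thick along the tote's x, 20 mm tall, and runs 157 mm along the tote's y; close the fingers along the tote's x. 35 mm of free space between bar and rim. Axes as the tote's.
- tote_corner (a point): The blue corner: the point on the tote's inner floor where the two inner walls meet, at x -115, y -70, z +5 mm from the tote's origin; axes as the tote's. The plastic is slippery: caps begin to slide at about 0.2 rad (0.16 to 0.24) of slope; tipping the tote 0.4 to 0.6 rad towards this corner, downhill along both walls (-x and -y), brings them in.
- tube_center (a point): Centre of the dip tube, a straight rigid steel tube 12 mm thick and 200 mm long with orange ends, 70 g. Its y axis runs along the tube (either end may go either way). It starts lying on the saddles across the tote, along its y, 80 mm above the table and 30 mm above the rim, 85 mm from the handle on the tote's +x side (1.5 mm of play between the nibs).
- clip_seat (a point): Where the tube's centre is when seated in the fork clip: 60 mm above the table, tube along the clip's y; z up. Pressing the tube straight down from above takes about 5 to 15 N until it passes the jaw's nose; then it drops to the bottom of the slots. The 96 mm between the two forks are free for the fingers, except for a thin hinge rod 24 mm high at x +24 mm.
- jaw (a joint): Angle of the clip's sprung orange jaw about a hinge along the clip's y, rad: 0 closed (as it starts, and again once the tube is home beneath it), up to 0.5 pushed open towards the clip's +x. A spring shuts it.
- clip: Fork clip fixed to the table; origin at the centre of its underside, axes as clip_seat. Green base 75 (x) x 150 (y) x 12 mm, two black forks 14 mm thick at y -55 and +55 mm, with slots 14 mm wide open upwards. On the -x side a tine 82 mm tall with a flared tip to 96 mm, at x -7 to -24 mm; on the +x side the orange jaw leans over the slot, its sloping nose from 95 mm down to 69 mm height.
- cap_black_center (a point): Centre of the loose black-marked screw cap, a flat cylinder 24 mm across and 15 mm tall, 15 g, lying in the tote.
- cap_black: The same cap, origin at the centre of its underside.
- cap_cyan_center (a point): Centre of the loose cyan-marked screw cap, a flat cylinder 24 mm across and 15 mm tall, 15 g, lying in the tote.
- cap_cyan: The same cap, origin at the centre of its underside.
- cap_magenta_center (a point): Centre of the loose magenta-marked screw cap, a flat cylinder 24 mm across and 15 mm tall, 15 g, lying in the tote.
- cap_magenta: The same cap, origin at the centre of its underside.
- cap_yellow_center (a point): Centre of the loose yellow-marked screw cap, a flat cylinder 24 mm across and 15 mm tall, 15 g, lying in the tote.
- cap_yellow: The same cap, origin at the centre of its underside.
- screwdriver: Bystander, to be left alone: a red-handled screwdriver 170 mm long. Origin on its underside.
- tape: Bystander, to be left alone: a yellow ring, a roll of tape, 72 mm across. Origin on its underside.
- cleaner: Bystander, to be left alone: a white bottle 150 mm tall. Origin on its underside.
- cup: Bystander, to be left alone: a clear cup 70 mm tall. Origin on its underside.
- carton: Bystander, to be left alone: a small cardboard carton 70 x 110 x 60 mm. Origin on its underside.
- filter: Bystander, to be left alone: a white disc filter with a stub, 36 mm across. Origin on its underside.
Not all that is in view belongs to the job. What is meant by the clip is not yellow, and is the larger of those in its own colour.

How it is judged (in metres and radians):
On the way, in this order (a step that is already met when the one before it is completed fails the run):
1. The dip tube is pressed home in both forks under the shut jaw and let go (z of tube_center in the frame of clip_seat between -0.004 and 0.004 m and x of tube_center in the frame of clip_seat between -0.006 and 0.006 m and y of tube_center in the frame of clip_seat between -0.025 and 0.025 m and angle between the y axis of tube_center and the y axis of clip_seat, either way round below 0.06 rad and value of joint jaw below 0.06 rad and contact force between the fingers and tube below 0.3 N), for 0.2 s.
2. The tote is held up, tilted, with all four caps in the blue corner (angle between tote_handle's own z axis and vertical between 0.25 and 0.8 rad and height (world z) of tote_corner above 0.08 m and contact force between the fingers and tote above 1 N and distance between each of cap_black_center, cap_cyan_center, cap_magenta_center, cap_yellow_center and tote_corner below 0.095 m), for 0.2 s.
At the end, for the whole second after the job is handed in: Tube in clip: within 4 mm in height, 6 mm sideways, 25 mm along, 0.06 rad; jaw below 0.06 rad; fingers off it. Gripper on tote (over 1 N), tilted 0.25-0.8 rad, inner corner over 80 mm up, clear of clip and bystanders; all cap centres within 95 mm of the blue corner; all at rest (0.03, 0.05 m/s) (all of step 1 and all of step 2 and contact force between tote and clip below 0.2 N and contact force between tote and screwdriver below 0.2 N and contact force between tote and tape below 0.2 N and contact force between tote and cleaner below 0.2 N and contact force between tote and cup below 0.2 N and contact force between tote and carton below 0.2 N and contact force between tote and filter below 0.2 N and linear speed of tote below 0.03 m/s and linear speed of each of cap_black, cap_cyan, cap_magenta, cap_yellow below 0.05 m/s); the arm keeps its last pose, push and grip.
It fails at once if a cap is spilled out of the tote (distance between any of cap_black_center, cap_cyan_center, cap_magenta_center, cap_yellow_center and tote_handle above 0.18 m).
It fails at once if the tote is tipped past 1 rad (angle between tote_handle's own z axis and vertical above 1 rad).
It fails at once if another thing on the table is pushed more than 30 mm away (distance of any of screwdriver, tape, cleaner, cup, carton, filter from where it was at the start of the episode above 0.03 m).
It also fails if it takes over 54 s, if anything falls off the work surface, if the arm or the gripper's body presses on something with over 40 N, if the wrist force passes 120 N, or if a joint passes its speed limit or range.

## Working session

There is one attempt and no reset: what is moved stays moved. The work goes in short steps, Python scripts to look and compute and a tool call to move; the robot and the scene stay as the last step left them, time stands still between calls to the robot, and variables do not carry over. Pictures are saved under pics/ and viewed, about 8 in all and at most 12, crops included, and the job is handed in when it is done.

Besides the shell and the picture viewer there is one more tool, called after "Request:" as a command line: name --argument value ..., lists and objects as JSON in quotes. play_rows: Moves the arm, as the interface text tells. Its arguments: {"type":"object","properties":{"increments":{"type":"array","items":{"type":"object","properties":{"x":{"type":"number","minimum":-1,"maximum":1},"y":{"type":"number","minimum":-1,"maximum":1},"z":{"type":"number","minimum":-1,"maximum":1},"yaw":{"type":"number","minimum":-1,"maximum":1},"gripper":{"type":"number"}}}},"squeeze":{"type":"number"}},"required":["increments"]}

```bash
mkdir -p pics; ls
python3 - <<'E'
from station import *
import cv2, pickle
s=get_state(); print(s)
d={}
for n in("top","side"):
    c=read_camera(n); d[n]=c; cv2.imwrite(f"pics/{n}0.png",c["color"][:,:,::-1]); print(n,c["camera_matrix"].tolist(),c["view"].tolist(),[k for k in c])
pickle.dump(d,open("c0.pkl","wb"))
E
```

```text
pics
{'clock': 0.0, 'qpos': array([ 7.12778704e+01,  7.24274277e+00, -2.32714192e+00,  8.05238623e+01,
       -1.90725535e-04,  9.00027065e+01]), 'qvel': array([-0.04587322, -0.04327824,  0.03260381, -0.02763136,  0.04764617,
       -0.06246575]), 'joint_torque': array([-7.33867109e-04, -4.35913646e+01,  3.52923524e+01,  1.73753605e-02,
       -3.04336209e-04, -2.84500423e-06]), 'eef_pos': array([0.16838253, 0.49682973, 0.2305091 ]), 'tcp_rot': array([[-9.47071214e-01,  3.21023119e-01, -5.22030310e-04],
       [ 3.21023544e-01,  9.47069944e-01, -1.55068361e-03],
       [-3.40607293e-06, -1.63619183e-03, -9.99998661e-01]]), 'ft_force': array([-0.23965045, -0.51327043, -0.28611787]), 'ft_torque': array([-0.05235978,  0.00774191,  0.01630413]), 'opening': 0.08556102053659591}
top [[358.16494600150355, 0.0, 259.4952571622704], [0.0, 358.16494600150355, 191.0344711203407], [0.0, 0.0, 1.0]] [[0.06827065524718996, -0.9976613537093684, -0.003307710221628718, -0.018551196580854534], [0.9766644674276445, 0.06615638236313204, 0.20432780314215424, -0.510563449167244], [-0.20363112654109436, -0.01718011604774572, 0.9788969342664174, -1.1370912460933174], [0.0, 0.0, 0.0, 1.0]] ['color', 'camera_matrix', 'view']
side [[438.8308943225263, 0.0, 251.6306766510769], [0.0, 438.8308943225263, 192.4490156376799], [0.0, 0.0, 1.0]] [[0.7572116799420033, -0.6531492444355105, 0.0051513350435269094, -0.4002215965801368], [0.4270748195148558, 0.5010545966802687, 0.7526960805543809, -0.285823063002626], [-0.4942039764062633, -0.5677502581583692, 0.6583479885784894, -1.060612986078314], [0.0, 0.0, 0.0, 1.0]] ['color', 'camera_matrix', 'view']
```

View pics/top0.png

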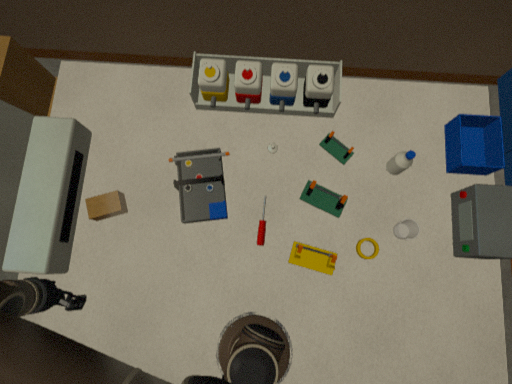

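View pics/side0.png

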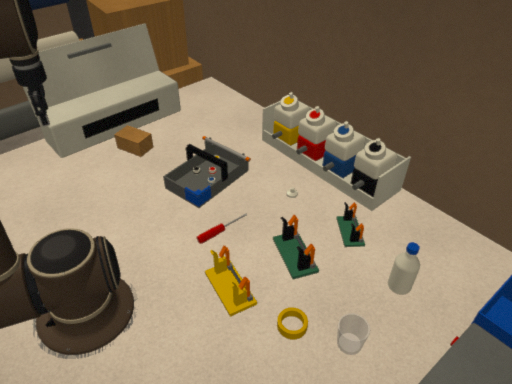

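The top view shows the tote at about (202,187), with its tube ends near (171,160) and (228,153) and the blue corner at (218,211). The larger green clip is at (324,198), with its orange jaw on the far side; the smaller green and yellow clips are decoys. The side view agrees. Next I'll measure these.

```bash
cat > h.py <<'E'
import numpy as np, cv2
def ray(c,uv):
    V=c["view"];R=V[:3,:3];o=-R.T@V[:3,3]
    p=np.linalg.solve(c["camera_matrix"],[uv[0],uv[1],1.]);return o,R.T@np.array([p[0],-p[1],-p[2]])
def plane(c,uv,z):
    o,d=ray(c,uv);return o+d*(z-o[2])/d[2]
def tri(c1,u1,c2,u2):
    o,d=ray(c1,u1);p,e=ray(c2,u2)
    s,t=np.linalg.lstsq(np.c_[d,-e],p-o,rcond=None)[0];a=o+s*d;b=p+t*e
    return (a+b)/2,np.linalg.norm(a-b)
def proj(c,P):
    q=c["view"][:3,:3]@P+c["view"][:3,3];q=c["camera_matrix"]@np.array([q[0],-q[1],-q[2]]);return q[:2]/q[2]
def blobs(c,lo,hi,roi,amin=5):
    h=cv2.cvtColor(c["color"],cv2.COLOR_RGB2HSV);m=cv2.inRange(h,np.array(lo),np.array(hi))
    k=np.zeros_like(m);x0,y0,x1,y1=roi;k[y0:y1,x0:x1]=m[y0:y1,x0:x1]
    n,l,s,ct=cv2.connectedComponentsWithStats(k)
    return k,[(ct[i].round(1),s[i].tolist()) for i in range(1,n) if s[i,4]>=amin]
E
python3 - <<'E'
import pickle;from h import *
d=pickle.load(open("c0.pkl","rb"));T,S=d["top"],d["side"]
O=((5,130,110),(18,255,255))
kt,a=blobs(T,*O,(150,130,350,225),3);print("top orange",a)
ks,b=blobs(S,*O,(150,120,330,280),3);print("side orange",b)
for c,r,n in((T,(295,175,355,222),"T"),(S,(265,225,325,280),"S")):
    k,g=blobs(c,(55,80,25),(90,255,255),r,20);print(n,"green",g)
    p=cv2.findNonZero(k);rc=cv2.minAreaRect(p)
    bx=cv2.boxPoints(rc)
    if n=="T":
        q=np.array([plane(c,u,.012) for u in bx]);print(q.round(4),np.linalg.norm(np.diff(q,axis=0),axis=1),q.mean(0))
    else: print(bx)
k,g=blobs(T,(100,130,60),(125,255,255),(195,190,240,230),20);print("blue",g,[plane(T,x[0],.04) for x in g])
def near(b,x): return x
crop=lambda c,x0,y0,x1,y1:cv2.resize(c["color"][y0:y1,x0:x1,::-1],(400,400),interpolation=cv2.INTER_CUBIC)
cv2.imwrite("pics/crops.png",np.vstack([np.hstack([crop(T,160,140,240,220),crop(T,290,165,350,225)])]))
E
```

```text
top orange [(array([330.9, 133.7]), [329, 131, 5, 6, 18]), (array([348.8, 150.6]), [348, 149, 2, 4, 5]), (array([226.8, 153. ]), [225, 152, 4, 3, 10]), (array([170.2, 159.7]), [169, 158, 4, 4, 12]), (array([200.7, 176. ]), [200, 175, 2, 3, 3]), (array([312.7, 184.1]), [310, 180, 6, 9, 32]), (array([343.6, 198.5]), [341, 195, 7, 9, 36]), (array([259.3, 221. ]), [259, 220, 2, 3, 3])]
side orange [(array([297.9, 137.6]), [297, 134, 4, 9, 14]), (array([203.7, 137.1]), [202, 136, 4, 4, 10]), (array([324.8, 140.8]), [324, 140, 2, 3, 4]), (array([297., 147.]), [297, 146, 1, 3, 3]), (array([246.9, 158.4]), [245, 157, 5, 4, 14]), (array([211., 173.]), [210, 173, 3, 1, 3]), (array([293.6, 222.6]), [288, 215, 10, 20, 101]), (array([310.2, 251.7]), [304, 244, 11, 20, 113]), (array([225., 254.]), [219, 246, 11, 20, 118]), (array([244.7, 278.2]), [242, 277, 7, 3, 17])]
T green [(array([321.4, 200.2]), [300, 181, 42, 36, 623]), (array([326.7, 189.7]), [316, 184, 23, 12, 31])]
[[ 0.5048 -0.1217  0.012 ]
 [ 0.5702 -0.1499  0.012 ]
 [ 0.5116 -0.2835  0.012 ]
 [ 0.4475 -0.2543  0.012 ]] [0.0712162  0.14595134 0.07041229] [ 0.50851266 -0.20234985  0.012     ]
S green [(array([292. , 255.9]), [274, 235, 44, 43, 719])]
[[273.2158  237.37943]
 [296.68796 226.02191]
 [318.17618 270.43085]
 [294.704   281.78836]]
blue [(array([217.5, 210. ]), [209, 200, 18, 20, 278])] [array([0.43962945, 0.15121934, 0.04      ])]
```

View pics/crops.png

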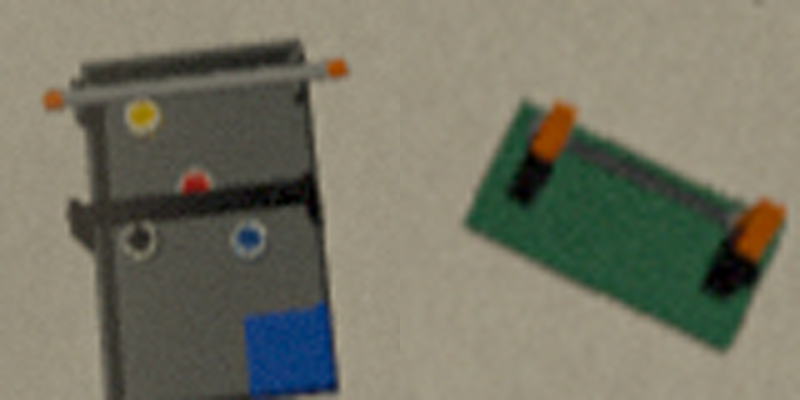

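The crops confirm the tube's orange ends and the clip's +x side (the jaw side). I'll compute the refined poses.

Run:
```python
import pickle;from h import *
d=pickle.load(open("c0.pkl","rb"));T,S=d["top"],d["side"]
def show(n,a,b):
    p,e=tri(T,a,S,b);print(n,p.round(4),"gap",round(e,4));return p
R=show("tubeR",(226.8,153.),(246.9,158.4));L=show("tubeL",(170.2,159.7),(203.7,137.1))
print("tube c",(R+L)/2,"len",np.linalg.norm(R-L),"ang y",np.degrees(np.arctan2(*(L-R)[1::-1])))
for u in((226.8,153.),(170.2,159.7)):print(plane(T,u,.08))
for u in((246.9,158.4),(203.7,137.1)):print(plane(S,u,.08))
a=show("jawL",(312.7,184.1),(293.6,222.6));b=show("jawR",(343.6,198.5),(310.2,251.7))
print((a+b)/2,np.linalg.norm(a-b),np.degrees(np.arctan2(*(a-b)[1::-1])))
# green base from side view corners and far edges
for c,bx in((S,[[273.2,237.4],[296.7,226.],[318.2,270.4],[294.7,281.8]]),):
    q=np.array([plane(c,u,.012) for u in bx]);print(q.round(4),q.mean(0))
# black fork tips
for c,r in((T,(295,175,355,222)),(S,(265,215,330,280))):
    k,g=blobs(c,(0,0,0),(180,255,32),r,8);print(g)
```

```text
tubeR [0.6249 0.1334 0.0803] gap 0.0027
tubeL [0.5894 0.3173 0.0819] gap 0.0014
tube c [0.60718939 0.22535589 0.0811305 ] len 0.1873795836409833 ang y 100.92469076371862
[0.62626845 0.13275121 0.08      ]
[0.59061858 0.31756117 0.08      ]
[0.62387297 0.13412694 0.08      ]
[0.5903365  0.31998845 0.08      ]
jawL [ 0.543  -0.1574  0.0672] gap 0.0005
jawR [ 0.5011 -0.2594  0.0679] gap 0.0001
[ 0.52205007 -0.20842152  0.06755438] 0.11029290167715759 67.71943969312395
[[ 0.5002 -0.1252  0.012 ]
 [ 0.5821 -0.1364  0.012 ]
 [ 0.5098 -0.2869  0.012 ]
 [ 0.4374 -0.273   0.012 ]] [ 0.5073613  -0.20537049  0.012     ]
[(array([309. , 191.4]), [307, 188, 6, 8, 27]), (array([339. , 205.2]), [336, 201, 8, 9, 41])]
[(array([287.5, 231.7]), [283, 219, 11, 21, 146]), (array([302.9, 260.2]), [298, 247, 12, 23, 185])]
```

Request:
play_rows --increments '[{"x":-0.75,"y":-0.17,"z":-0.1,"yaw":0.8,"gripper":-1},{"x":-0.75,"y":-0.17,"z":-0.1,"yaw":0.8,"gripper":-1},{"x":-0.75,"y":-0.17,"z":-0.1,"yaw":0.8,"gripper":-1},{"x":-0.75,"y":-0.17,"z":-0.1,"yaw":0.8,"gripper":-1},{"x":-0.75,"y":-0.17,"z":-0.1,"yaw":0.8,"gripper":-1},{"x":-0.75,"y":-0.17,"z":-0.1,"yaw":0.8,"gripper":-1},{"x":-0.75,"y":-0.17,"z":-0.1,"yaw":0.8,"gripper":-1},{"x":-0.75,"y":-0.17,"z":-0.1,"yaw":0.8,"gripper":-1},{"x":-0.75,"y":-0.17,"z":-0.1,"yaw":0.8,"gripper":-1},{"x":-0.75,"y":-0.17,"z":-0.1,"yaw":0.8,"gripper":-1},{"x":-0.75,"y":-0.17,"z":-0.1,"yaw":0.8,"gripper":-1},{"x":-0.75,"y":-0.17,"z":-0.1,"yaw":0.8,"gripper":-1}]'

```text
clock: 1.1
eef_pos: [0.4297, 0.3368, 0.2704]
tcp_rot: [[-0.579, 0.816, -0.001], [0.816, 0.579, -0.002], [-0.001, -0.002, -1.0]]
ft_force: [-1.1, -0.1, -0.1]
opening: 0.0856
```

Request:
play_rows --increments '[{"x":-0.483,"y":0.2,"z":-0.35,"yaw":0.544,"gripper":-1},{"x":-0.483,"y":0.2,"z":-0.35,"yaw":0.544,"gripper":-1},{"x":-0.483,"y":0.2,"z":-0.35,"yaw":0.544,"gripper":-1},{"x":-0.483,"y":0.2,"z":-0.35,"yaw":0.544,"gripper":-1},{"x":-0.483,"y":0.2,"z":-0.35,"yaw":0.544,"gripper":-1},{"x":-0.483,"y":0.2,"z":-0.35,"yaw":0.544,"gripper":-1},{"x":-0.483,"y":0.2,"z":-0.35,"yaw":0.544,"gripper":-1},{"x":-0.483,"y":0.2,"z":-0.35,"yaw":0.544,"gripper":-1},{"x":-0.483,"y":0.2,"z":-0.35,"yaw":0.544,"gripper":-1}]'

```text
clock: 1.85
eef_pos: [0.6069, 0.2269, 0.4096]
tcp_rot: [[-0.19, 0.982, -0.002], [0.982, 0.19, -0.001], [-0.001, -0.002, -1.0]]
ft_force: [-0.0, 0.1, -1.0]
opening: 0.0852
```

Request:
play_rows --increments '[{"y":0.2,"gripper":-1},{"y":0.4,"gripper":-1},{"y":0.5,"gripper":-1},{"y":0.5,"gripper":-1},{"y":0.5,"gripper":-1},{"y":0.5,"gripper":-1}]'

```text
invalid input at $.increments[0]: expected keys x, y, z, yaw, gripper
```

```bash
python3 -c "
from station import *;s=get_state();print(s['qpos'],s['eef_pos'],s['tcp_rot'].round(3))"
```

```text
[ 2.05122297e+01  2.97943484e+01  5.26240302e+01  1.12961070e+02
 -3.89566544e-02  9.95824951e+01] [0.60693539 0.226857   0.40960729] [[-0.19   0.982 -0.002]
 [ 0.982  0.19  -0.001]
 [-0.001 -0.002 -1.   ]]
```

Request:
play_rows --increments '[{"x":0,"y":0.2,"z":0,"yaw":0,"gripper":-1},{"x":0,"y":0.4,"z":0,"yaw":0,"gripper":-1},{"x":0,"y":0.5,"z":0,"yaw":0,"gripper":-1},{"x":0,"y":0.5,"z":0,"yaw":0,"gripper":-1},{"x":0,"y":0.5,"z":0,"yaw":0,"gripper":-1},{"x":0,"y":0.5,"z":0,"yaw":0,"gripper":-1}]'

```text
clock: 2.35
eef_pos: [0.7253, 0.2434, 0.3445]
tcp_rot: [[-0.192, 0.981, 0.033], [0.981, 0.192, 0.011], [0.004, 0.035, -0.999]]
ft_force: [0.3, -0.7, 0.3]
opening: 0.0851
```

```bash
python3 -c "
from station import *;s=get_state();print(s['qpos'],s['eef_pos'],s['tcp_rot'].round(3))"
```

```text
[ 1.85642509e+01  4.67579299e+01  7.44372131e+01  1.15672881e+02
 -3.12431423e-02  9.74990019e+01] [0.72529924 0.24341649 0.3445149 ] [[-0.192  0.981  0.033]
 [ 0.981  0.192  0.011]
 [ 0.004  0.035 -0.999]]
```

Request:
play_rows --increments '[{"x":0,"y":0,"z":-0.3,"yaw":0,"gripper":-1},{"x":0,"y":0,"z":-0.6,"yaw":0,"gripper":-1},{"x":0,"y":0,"z":-0.9,"yaw":0,"gripper":-1},{"x":0,"y":0,"z":-0.9,"yaw":0,"gripper":-1},{"x":0,"y":0,"z":-0.9,"yaw":0,"gripper":-1},{"x":0,"y":0,"z":-0.9,"yaw":0,"gripper":-1}]'

```text
clock: 2.85
eef_pos: [0.6384, 0.2156, 0.4435]
tcp_rot: [[-0.194, 0.978, 0.075], [0.981, 0.193, 0.025], [0.01, 0.079, -0.997]]
ft_force: [-1.0, 0.6, 0.3]
opening: 0.0852
```

```bash
python3 -c "
from station import *;s=get_state();print(s['qpos'],s['eef_pos'],s['tcp_rot'].round(3))"
```

```text
[ 1.86667501e+01  3.29798526e+01  6.32729301e+01  1.15739236e+02
 -1.86082965e-02  9.74839357e+01] [0.63839065 0.21556918 0.44354934] [[-0.194  0.978  0.075]
 [ 0.981  0.193  0.025]
 [ 0.01   0.079 -0.997]]
```

Repeated pushes against the reach limit build up tilt, so that is how I'll tilt the tote later. First, the tube.

```bash
cat >> h.py <<'E'
def move(target,ang=None):
    "row values for TCP target and tool-y heading (deg)"
    from station import get_state
    s=get_state();R=s["tcp_rot"];v=R.T@(np.array(target)-s["eef_pos"])/.4
    a=np.degrees(np.arctan2(R[1,1],R[0,1]));y=0 if ang is None else (a-ang)/45
    print("row",v.round(4),"yaw",round(y,4),"clk",s["clock"],"tcp",s["eef_pos"].round(4),"ya",a.round(2),"tilt",R[:,2].round(3),"F",s["ft_force"].round(1),"op",round(s["opening"],4))
E
python3 -c "
from h import *
move([0.6055,0.2255,0.161],10.9);move([0.6085,0.226,0.061],10.9)"
```

```text
row [ 0.0333 -0.1313  0.6986] yaw 0.0058 clk 2.85 tcp [0.6384 0.2156 0.4435] ya 11.16 tilt [ 0.075  0.025 -0.997] F [-1.   0.6  0.3] op 0.0852
row [ 0.0305 -0.1434  0.9484] yaw 0.0058 clk 2.85 tcp [0.6384 0.2156 0.4435] ya 11.16 tilt [ 0.075  0.025 -0.997] F [-1.   0.6  0.3] op 0.0852
```

Request:
play_rows --increments '[{"x":0.033,"y":-0.131,"z":0.2,"yaw":0.006,"gripper":-1},{"x":0.033,"y":-0.131,"z":0.4,"yaw":0.006,"gripper":-1},{"x":0.033,"y":-0.131,"z":0.6,"yaw":0.006,"gripper":-1},{"x":0.033,"y":-0.131,"z":0.7,"yaw":0.006,"gripper":-1},{"x":0.033,"y":-0.131,"z":0.7,"yaw":0.006,"gripper":-1},{"x":0.033,"y":-0.131,"z":0.7,"yaw":0.006,"gripper":-1},{"x":0.033,"y":-0.131,"z":0.7,"yaw":0.006,"gripper":-1},{"x":0.033,"y":-0.131,"z":0.7,"yaw":0.006,"gripper":-1},{"x":0.033,"y":-0.131,"z":0.7,"yaw":0.006,"gripper":-1},{"x":0.033,"y":-0.131,"z":0.7,"yaw":0.006,"gripper":-1},{"x":0.033,"y":-0.131,"z":0.7,"yaw":0.006,"gripper":-1}]'

```text
clock: 3.77
eef_pos: [0.6061, 0.2264, 0.1637]
tcp_rot: [[-0.191, 0.978, 0.079], [0.982, 0.189, 0.027], [0.011, 0.083, -0.997]]
ft_force: [0.3, 0.5, 1.3]
opening: 0.0851
```

```bash
python3 -c "
from h import *
move([0.6085,0.226,0.061],10.9)
from station import *
c=read_camera('side');cv2.imwrite('pics/s1.png',cv2.resize(c['color'][100:230,140:290,::-1],(600,520),interpolation=cv2.INTER_CUBIC))"
```

```text
row [-0.005  -0.0156  0.2563] yaw 0.001 clk 3.7667 tcp [0.6061 0.2264 0.1637] ya 10.94 tilt [ 0.079  0.027 -0.997] F [0.3 0.5 1.3] op 0.0851
```

View pics/s1.png

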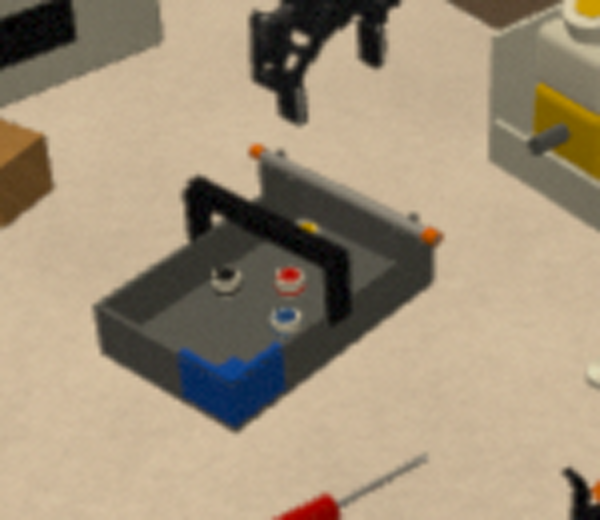

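The gripper straddles the middle of the tube. Going down to grip.

Request:
play_rows --increments '[{"x":-0.005,"y":-0.015,"z":0.08,"yaw":0,"gripper":-1},{"x":-0.005,"y":-0.015,"z":0.16,"yaw":0,"gripper":-1},{"x":-0.005,"y":-0.015,"z":0.22,"yaw":0,"gripper":-1},{"x":-0.005,"y":-0.015,"z":0.256,"yaw":0,"gripper":-1},{"x":-0.005,"y":-0.015,"z":0.258,"yaw":0,"gripper":-1},{"x":-0.005,"y":-0.015,"z":0.258,"yaw":0,"gripper":-1},{"x":-0.005,"y":-0.015,"z":0.258,"yaw":0,"gripper":0.4},{"x":-0.005,"y":-0.015,"z":0.258,"yaw":0,"gripper":1},{"x":-0.005,"y":-0.015,"z":0.258,"yaw":0,"gripper":1},{"x":-0.005,"y":-0.015,"z":0.258,"yaw":0,"gripper":1},{"x":-0.005,"y":-0.015,"z":0.258,"yaw":0,"gripper":1},{"x":-0.005,"y":-0.015,"z":0.258,"yaw":0,"gripper":1},{"x":-0.005,"y":-0.015,"z":0.258,"yaw":0,"gripper":1},{"x":-0.005,"y":-0.015,"z":0.258,"yaw":0,"gripper":1}]' --squeeze 80

```text
clock: 4.98
eef_pos: [0.6101, 0.2263, 0.0617]
tcp_rot: [[-0.19, 0.978, 0.081], [0.982, 0.189, 0.028], [0.012, 0.085, -0.996]]
ft_force: [-0.3, -1.1, 3.2]
opening: 0.0099
```

Request:
play_rows --increments '[{"x":0.001,"y":0.004,"z":-0.04,"yaw":0,"gripper":1},{"x":0.002,"y":0.01,"z":-0.12,"yaw":0,"gripper":1},{"x":0.003,"y":0.018,"z":-0.21,"yaw":0,"gripper":1},{"x":0.004,"y":0.026,"z":-0.3,"yaw":0,"gripper":1},{"x":0.005,"y":0.032,"z":-0.374,"yaw":0,"gripper":1},{"x":0.005,"y":0.032,"z":-0.374,"yaw":0,"gripper":1},{"x":0.005,"y":0.032,"z":-0.374,"yaw":0,"gripper":1}]'

```text
clock: 5.57
eef_pos: [0.6111, 0.227, 0.2139]
tcp_rot: [[-0.19, 0.978, 0.085], [0.982, 0.189, 0.029], [0.012, 0.089, -0.996]]
ft_force: [1.1, -0.6, -1.3]
opening: 0.0096
```

```bash
python3 -c "
from h import *
move([0.512,-0.203,0.2],-22.5)"
```

```text
row [-1.0084 -0.4481 -0.0175] yaw 0.7426 clk 5.5667 tcp [0.6111 0.227  0.2139] ya 10.92 tilt [ 0.085  0.029 -0.996] F [ 1.1 -0.6 -1.3] op 0.0096
```

Request:
play_rows --increments '[{"x":-0.08,"y":-0.04,"z":-0.018,"yaw":0.06,"gripper":1},{"x":-0.18,"y":-0.08,"z":-0.018,"yaw":0.14,"gripper":1},{"x":-0.28,"y":-0.13,"z":-0.018,"yaw":0.22,"gripper":1},{"x":-0.38,"y":-0.18,"z":-0.018,"yaw":0.3,"gripper":1},{"x":-0.48,"y":-0.23,"z":-0.018,"yaw":0.38,"gripper":1},{"x":-0.58,"y":-0.28,"z":-0.018,"yaw":0.46,"gripper":1},{"x":-0.68,"y":-0.33,"z":-0.018,"yaw":0.54,"gripper":1},{"x":-0.78,"y":-0.38,"z":-0.018,"yaw":0.62,"gripper":1},{"x":-0.88,"y":-0.42,"z":-0.018,"yaw":0.7,"gripper":1},{"x":-0.95,"y":-0.44,"z":-0.018,"yaw":0.743,"gripper":1},{"x":-1.0,"y":-0.448,"z":-0.018,"yaw":0.743,"gripper":1},{"x":-1.0,"y":-0.448,"z":-0.018,"yaw":0.743,"gripper":1},{"x":-1.0,"y":-0.448,"z":-0.018,"yaw":0.743,"gripper":1},{"x":-1.0,"y":-0.448,"z":-0.018,"yaw":0.743,"gripper":1}]'

```text
clock: 6.73
eef_pos: [0.5106, -0.1993, 0.1986]
tcp_rot: [[0.38, 0.921, 0.083], [0.923, -0.384, 0.03], [0.06, 0.065, -0.996]]
ft_force: [1.0, 1.0, -0.4]
opening: 0.0093
```

Run:
```python
from h import *;from station import *
move([0.512,-0.203,0.13],-22.5)
T=read_camera("top");S=read_camera("side")
import pickle;pickle.dump({"top":T,"side":S},open("c1.pkl","wb"))
O=((5,120,90),(18,255,255))
print(blobs(T,*O,(280,140,380,240),3)[1]);print(blobs(S,*O,(250,140,350,290),3)[1])
cv2.imwrite("pics/p2.png",np.hstack([cv2.resize(c["color"][y:y+100,x:x+100,::-1],(400,400),interpolation=cv2.INTER_CUBIC) for c,x,y in((T,275,145),(S,245,175))]))
```

```text
row [-0.0175 -0.0044  0.1708] yaw -0.0028 clk 6.7333 tcp [ 0.5106 -0.1993  0.1986] ya -22.63 tilt [ 0.083  0.03  -0.996] F [ 1.   1.  -0.4] op 0.0093
[(array([349. , 150.5]), [348, 149, 3, 4, 10]), (array([305.6, 170.2]), [304, 168, 4, 5, 16]), (array([312.6, 184.2]), [310, 180, 6, 9, 36])]
[(array([324.8, 140.8]), [324, 140, 2, 3, 4]), (array([349., 208.]), [349, 207, 1, 3, 3]), (array([293.6, 222.9]), [287, 215, 11, 20, 108]), (array([316.4, 222.4]), [313, 219, 7, 8, 38]), (array([310.1, 251.9]), [304, 244, 11, 20, 120])]
```

View pics/p2.png

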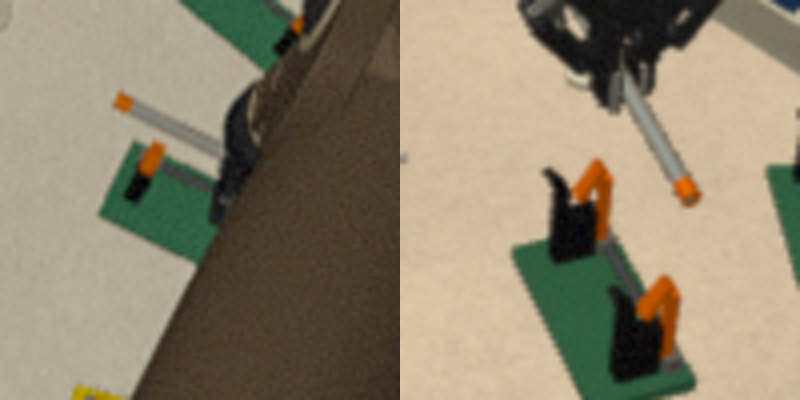

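Run:
```python
import pickle;from h import *
d=pickle.load(open("c1.pkl","rb"));T,S=d["top"],d["side"]
c=np.array([.5106,-.1993,.1986])-.019*np.array([.083,.03,-.996]);x=np.array([.38,.923,.06])
print(c,proj(S,c-.0945*x),"vs 316.4 222.4",proj(T,c+.0945*x),"vs 305.6 170.2")
# tube end from image at its height
print("R",plane(S,(316.4,222.4),(c-.0945*x)[2]),c-.0945*x,"L",plane(T,(305.6,170.2),(c+.0945*x)[2]),c+.0945*x)
for a,b in(((309.,191.4),(287.5,231.7)),((339.,205.2),(302.9,260.2))):print(tri(T,a,S,b))
# predicted tine-tip and slot seat in images for the assumed clip pose
al=np.radians(-22.5);ex=np.array([np.cos(al),np.sin(al),0]);ey=np.array([-ex[1],ex[0],0]);o=np.array([.5085,-.203,0])
P=lambda x,y,z:o+x*ex+y*ey+np.array([0,0,z])
for n,p in(("base",[(s*.0375,t*.075,.012) for s in(-1,1) for t in(-1,1)]),("tinetip",[(-.024,.055,.096),(-.024,-.055,.096)])):
    for q in p:print(n,q,"S",proj(S,P(*q)).round(1),"T",proj(T,P(*q)).round(1))
k,_=blobs(S,(55,80,25),(90,255,255),(265,225,330,285),20)
pts=cv2.findNonZero(k)[:,0];print("S green extremes",pts[pts[:,0].argmin()],pts[pts[:,1].argmax()],pts[pts[:,0].argmax()])
k,_=blobs(T,(55,80,25),(90,255,255),(295,175,355,222),20);pts=cv2.findNonZero(k)[:,0];print("T",pts[pts[:,0].argmin()],pts[pts[:,1].argmin()])
```

```text
[ 0.509023 -0.19987   0.217524] [316.49881599 222.60061855] vs 316.4 222.4 [304.9078249  170.19024394] vs 305.6 170.2
R [ 0.47341432 -0.28651062  0.211854  ] [ 0.473113  -0.2870935  0.211854 ] L [ 0.54503783 -0.11462831  0.223194  ] [ 0.544933  -0.1126465  0.223194 ]
(array([ 0.52578706, -0.15101493,  0.03734815]), np.float64(0.004501295718054515))
(array([ 0.48414555, -0.25157049,  0.04015617]), np.float64(0.0024665770526989686))
base (-0.0375, -0.075, 0.012) S [292.7 276.6] T [339.1 217.8]
base (-0.0375, 0.075, 0.012) S [272.4 235.8] T [298.9 198.4]
base (0.0375, -0.075, 0.012) S [319.4 269.4] T [347.9 198.2]
base (0.0375, 0.075, 0.012) S [297.1 229.9] T [308.1 179.3]
tinetip (-0.024, 0.055, 0.096) S [280.9 218.2] T [309.1 192.6]
tinetip (-0.024, -0.055, 0.096) S [296.9 247.9] T [340.7 207.7]
S green extremes [274 237] [293 277] [317 268]
T [300 197] [308 181]
```

```bash
python3 -c "
from h import *
move([0.5106,-0.2034,0.10],-22.5);move([0.5106,-0.2034,0.04],-22.5)"
```

```text
row [-0.0266 -0.0131  0.2471] yaw -0.0004 clk 6.8333 tcp [ 0.5112 -0.1985  0.1994] ya -22.52 tilt [ 0.084  0.03  -0.996] F [-0.7  0.4 -0.8] op 0.0093
row [-0.0355 -0.0231  0.3965] yaw -0.0004 clk 6.8333 tcp [ 0.5112 -0.1985  0.1994] ya -22.52 tilt [ 0.084  0.03  -0.996] F [-0.7  0.4 -0.8] op 0.0093
```

Request:
play_rows --increments '[{"x":-0.02,"y":-0.01,"z":0.08,"yaw":0,"gripper":1},{"x":-0.027,"y":-0.013,"z":0.16,"yaw":0,"gripper":1},{"x":-0.027,"y":-0.013,"z":0.22,"yaw":0,"gripper":1},{"x":-0.027,"y":-0.013,"z":0.247,"yaw":0,"gripper":1},{"x":-0.027,"y":-0.013,"z":0.247,"yaw":0,"gripper":1},{"x":-0.027,"y":-0.013,"z":0.247,"yaw":0,"gripper":1}]' --squeeze 60

```text
clock: 7.33
eef_pos: [0.5108, -0.2028, 0.1005]
tcp_rot: [[0.377, 0.922, 0.083], [0.924, -0.381, 0.03], [0.06, 0.066, -0.996]]
ft_force: [0.6, -0.8, -1.1]
opening: 0.0091
```

Run:
```python
from h import *;from station import *
move([0.5106,-0.2034,0.04],-22.5)
S=read_camera("side")
cv2.imwrite("pics/p3.png",cv2.resize(S["color"][200:290,250:350,::-1],(700,630),interpolation=cv2.INTER_CUBIC))
```

```text
row [-0.0106 -0.0099  0.1504] yaw 0.0014 clk 7.3333 tcp [ 0.5108 -0.2028  0.1005] ya -22.44 tilt [ 0.083  0.03  -0.996] F [ 0.6 -0.8 -1.1] op 0.0091
```

View pics/p3.png

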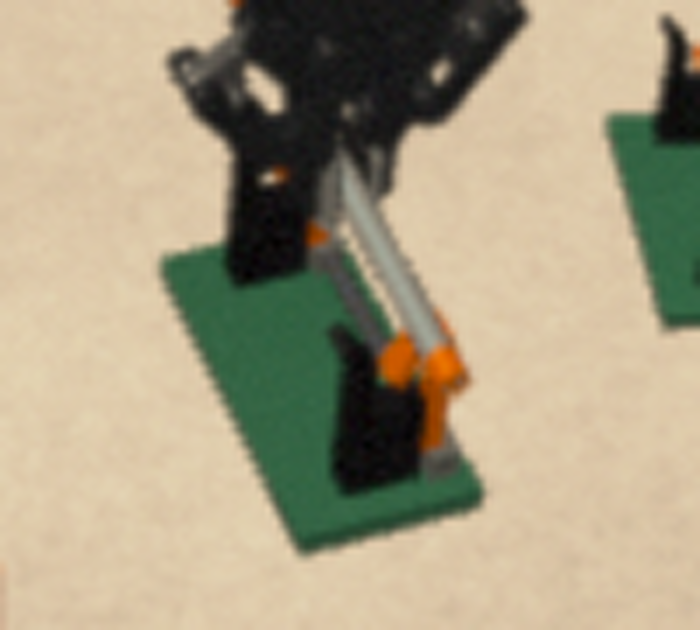

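Request:
play_rows --increments '[{"x":-0.003,"y":-0.003,"z":0.04,"yaw":0,"gripper":1},{"x":-0.006,"y":-0.005,"z":0.07,"yaw":0,"gripper":1},{"x":-0.008,"y":-0.007,"z":0.095,"yaw":0,"gripper":1},{"x":-0.009,"y":-0.008,"z":0.115,"yaw":0,"gripper":1},{"x":-0.01,"y":-0.009,"z":0.135,"yaw":0,"gripper":1},{"x":-0.011,"y":-0.01,"z":0.15,"yaw":0,"gripper":1},{"x":-0.011,"y":-0.01,"z":0.155,"yaw":0,"gripper":1},{"x":-0.011,"y":-0.01,"z":0.155,"yaw":0,"gripper":1},{"x":-0.011,"y":-0.01,"z":0.155,"yaw":0,"gripper":1}]'

```text
clock: 8.13
eef_pos: [0.5109, -0.2035, 0.0415]
tcp_rot: [[0.377, 0.922, 0.085], [0.924, -0.381, 0.029], [0.06, 0.068, -0.996]]
ft_force: [-9.9, 5.7, 13.6]
opening: 0.0094
```

Run:
```python
from h import *;from station import *
move([0.5106,-0.2034,0.04],-22.5)
S=read_camera("side")
cv2.imwrite("pics/p4.png",cv2.resize(S["color"][200:290,250:350,::-1],(700,630),interpolation=cv2.INTER_CUBIC))
print(blobs(S,(5,120,90),(18,255,255),(265,200,350,290),3)[1])
```

```text
row [-0.0003 -0.001   0.0038] yaw 0.0015 clk 8.1333 tcp [ 0.5109 -0.2035  0.0415] ya -22.43 tilt [ 0.085  0.029 -0.996] F [-9.9  5.7 13.6] op 0.0094
[(array([349., 208.]), [349, 207, 1, 3, 3]), (array([282.3, 215.1]), [281, 214, 3, 3, 7]), (array([310.4, 255. ]), [304, 244, 11, 27, 151])]
```

View pics/p4.png

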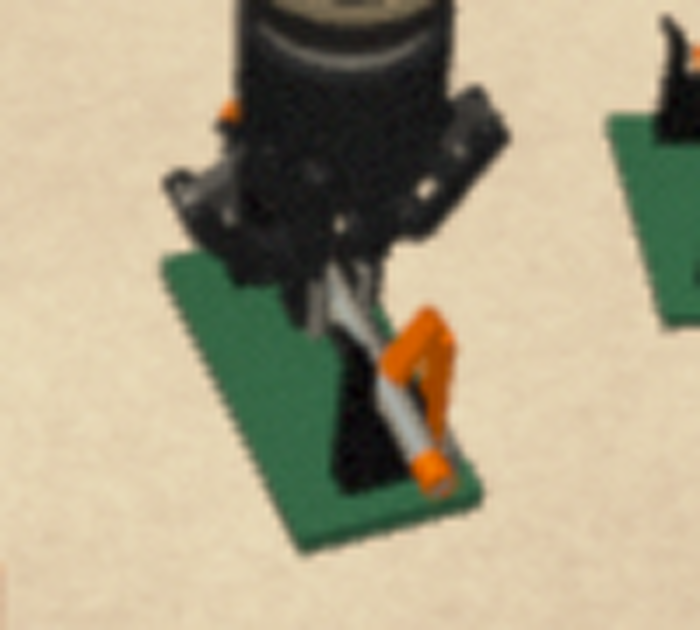

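Request:
play_rows --increments '[{"x":0,"y":-0.001,"z":0.008,"yaw":0,"gripper":1},{"x":0,"y":-0.001,"z":0.014,"yaw":0,"gripper":1},{"x":0,"y":-0.001,"z":0.018,"yaw":0,"gripper":1},{"x":0,"y":-0.001,"z":0.018,"yaw":0,"gripper":1}]'

```text
clock: 8.52
eef_pos: [0.5111, -0.2035, 0.0412]
tcp_rot: [[0.377, 0.922, 0.089], [0.924, -0.381, 0.027], [0.059, 0.072, -0.996]]
ft_force: [-23.3, 6.9, 45.8]
opening: 0.0094
```

The TCP is at 41 mm, which puts the tube centre at 60 mm, and the force has risen sharply: the tube has bottomed out. Releasing and lifting.

Request:
play_rows --increments '[{"x":0,"y":0,"z":0,"yaw":0,"gripper":1},{"x":0,"y":0,"z":0,"yaw":0,"gripper":0},{"x":0,"y":0,"z":0,"yaw":0,"gripper":0},{"x":0,"y":0,"z":0,"yaw":0,"gripper":0},{"x":0,"y":0,"z":0,"yaw":0,"gripper":0},{"x":0.007,"y":0.006,"z":-0.1,"yaw":0,"gripper":0},{"x":0.014,"y":0.012,"z":-0.2,"yaw":0,"gripper":0},{"x":0.02,"y":0.018,"z":-0.3,"yaw":0,"gripper":0},{"x":0.026,"y":0.025,"z":-0.4,"yaw":0,"gripper":-1},{"x":0.026,"y":0.025,"z":-0.48,"yaw":0,"gripper":-1},{"x":0.2,"y":0.025,"z":-0.5,"yaw":0,"gripper":-1},{"x":0.3,"y":0.025,"z":-0.5,"yaw":-0.2,"gripper":-1},{"x":0.4,"y":0.025,"z":-0.5,"yaw":-0.4,"gripper":-1},{"x":0.5,"y":0.025,"z":-0.5,"yaw":-0.4,"gripper":-1},{"x":0.5,"y":0.025,"z":-0.5,"yaw":-0.4,"gripper":-1}]'

```text
clock: 9.77
eef_pos: [0.5794, -0.0245, 0.2527]
tcp_rot: [[0.069, 0.994, 0.089], [0.997, -0.072, 0.028], [0.034, 0.087, -0.996]]
ft_force: [-0.3, -0.5, -0.1]
opening: 0.0852
```

Run:
```python
from h import *;from station import *
t=np.array([.5237,.2094,0])
T=read_camera("top");S=read_camera("side")
O=((5,120,90),(18,255,255))
print(blobs(T,*O,(280,140,380,240),3)[1]);print(blobs(S,*O,(250,140,350,290),3)[1])
cv2.imwrite("pics/p5.png",np.hstack([cv2.resize(c["color"][y:y+h,x:x+w,::-1],(400,400),interpolation=cv2.INTER_CUBIC) for c,x,y,w,h in((T,290,165,60,60),(S,255,205,80,80))]))
al=np.radians(-22.5);ex=np.array([np.cos(al),np.sin(al),0]);ey=np.array([-ex[1],ex[0],0]);o=np.array([.509,-.204,.06])
for s in(1,-1):print(proj(T,o+s*.0945*ey),proj(S,o+s*.0945*ey))
move([.5237,.2094,.25],10.9)
```

```text
[(array([350.2, 149.7]), [348, 147, 6, 6, 20]), (array([313.8, 183.3]), [313, 180, 3, 8, 18]), (array([343.4, 198.7]), [340, 195, 8, 9, 43]), (array([352.8, 208. ]), [351, 206, 4, 5, 12])]
[(array([297., 144.]), [297, 140, 1, 9, 9]), (array([349., 208.]), [349, 207, 1, 3, 3]), (array([283.2, 215.4]), [281, 214, 5, 4, 14]), (array([293.5, 222.3]), [287, 215, 11, 19, 102]), (array([310.4, 255. ]), [304, 244, 11, 27, 151])]
[300.18425591 183.06553043] [283.57119467 216.21549959]
[352.63374059 208.11323228] [311.40553115 266.84371545]
row [ 0.5731 -0.1809  0.0095] yaw -0.3339 clk 9.8667 tcp [ 0.5795 -0.0245  0.2521] ya -4.13 tilt [ 0.088  0.028 -0.996] F [-0.4 -1.  -0.1] op 0.0854
```

View pics/p5.png

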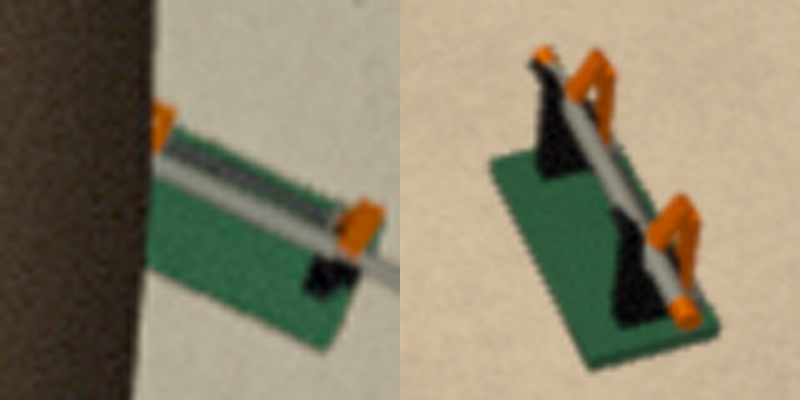

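The side crop shows the tube under both shut jaw arms. Its ends are at (283,215) side and (353,208) top, within 1 px of the seated prediction. Next, the tote handle.

Request:
play_rows --increments '[{"x":0.1,"y":-0.05,"z":0.01,"yaw":-0.1,"gripper":-1},{"x":0.2,"y":-0.1,"z":0.01,"yaw":-0.2,"gripper":-1},{"x":0.3,"y":-0.15,"z":0.01,"yaw":-0.3,"gripper":-1},{"x":0.4,"y":-0.18,"z":0.01,"yaw":-0.334,"gripper":-1},{"x":0.5,"y":-0.18,"z":0.01,"yaw":-0.334,"gripper":-1},{"x":0.573,"y":-0.18,"z":0.01,"yaw":-0.334,"gripper":-1},{"x":0.573,"y":-0.18,"z":0.01,"yaw":-0.334,"gripper":-1},{"x":0.573,"y":-0.18,"z":0.01,"yaw":-0.334,"gripper":-1}]'

```text
clock: 10.53
eef_pos: [0.5239, 0.2107, 0.2491]
tcp_rot: [[-0.194, 0.977, 0.087], [0.981, 0.192, 0.028], [0.01, 0.091, -0.996]]
ft_force: [0.8, 0.1, 0.1]
opening: 0.0853
```

Run:
```python
from h import *;from station import *
move([.5254,.2099,.076],10.9)
S=read_camera("side");T=read_camera("top")
print("top blue",blobs(T,(100,130,60),(125,255,255),(190,185,240,230),20)[1],"was 217.5 210")
cv2.imwrite("pics/p6.png",cv2.resize(S["color"][100:230,140:290,::-1],(600,520),interpolation=cv2.INTER_CUBIC))
al=np.radians(10.9);ex=np.array([np.cos(al),np.sin(al),0]);ey=np.array([-ex[1],ex[0],0]);o=np.array([.5237,.2094,0])
f=lambda p:((p-[140,100])*4).round()
for q in((0,.0785,.105),(0,-.0785,.105),(-.12,-.075,.05),(-.12,-.075,0)):print(q,f(proj(S,o+q[0]*ex+q[1]*ey+np.array([0,0,q[2]]))))
```

```text
row [-0.0073 -0.0363  0.4312] yaw 0.0052 clk 10.5333 tcp [0.5239 0.2107 0.2491] ya 11.14 tilt [ 0.087  0.028 -0.996] F [0.8 0.1 0.1] op 0.0853
top blue [(array([217.5, 210. ]), [209, 200, 18, 20, 278])] was 217.5 210
(0, 0.0785, 0.105) [195. 177.]
(0, -0.0785, 0.105) [343. 252.]
(-0.12, -0.075, 0.05) [236. 386.]
(-0.12, -0.075, 0) [241. 435.]
```

View pics/p6.png

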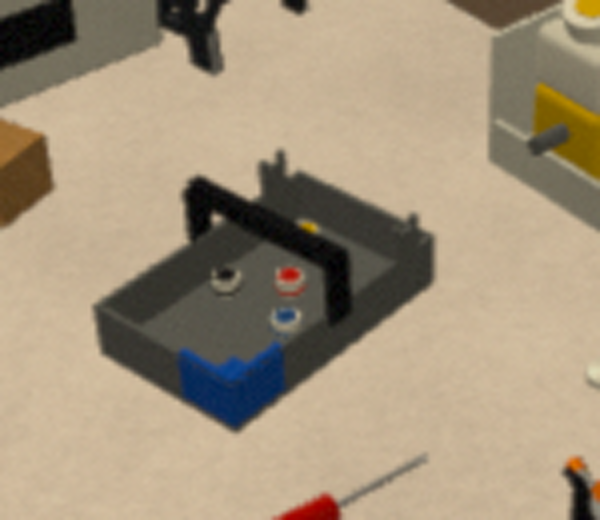

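The tote hasn't moved, and the predicted handle ends at (195,177) and (343,252) match the picture. Going down to grip.

Request:
play_rows --increments '[{"x":-0.007,"y":-0.01,"z":0.1,"yaw":0.005,"gripper":-1},{"x":-0.007,"y":-0.018,"z":0.2,"yaw":0.005,"gripper":-1},{"x":-0.007,"y":-0.026,"z":0.3,"yaw":0.005,"gripper":-1},{"x":-0.007,"y":-0.033,"z":0.38,"yaw":0.005,"gripper":-1},{"x":-0.007,"y":-0.036,"z":0.42,"yaw":0.005,"gripper":-1},{"x":-0.007,"y":-0.036,"z":0.432,"yaw":0.005,"gripper":-1},{"x":-0.007,"y":-0.036,"z":0.432,"yaw":0.005,"gripper":-1},{"x":-0.007,"y":-0.036,"z":0.432,"yaw":0.005,"gripper":0.3},{"x":-0.007,"y":-0.036,"z":0.432,"yaw":0.005,"gripper":0.5},{"x":-0.007,"y":-0.036,"z":0.432,"yaw":0.005,"gripper":1},{"x":-0.007,"y":-0.036,"z":0.432,"yaw":0.005,"gripper":1},{"x":-0.007,"y":-0.036,"z":0.432,"yaw":0.005,"gripper":1},{"x":-0.007,"y":-0.036,"z":0.432,"yaw":0.005,"gripper":1},{"x":-0.007,"y":-0.036,"z":0.432,"yaw":0.005,"gripper":1},{"x":-0.007,"y":-0.036,"z":0.432,"yaw":0.005,"gripper":1}]' --squeeze 100

```text
clock: 11.88
eef_pos: [0.526, 0.2081, 0.0771]
tcp_rot: [[-0.187, 0.978, 0.089], [0.982, 0.185, 0.028], [0.011, 0.092, -0.996]]
ft_force: [-0.2, -0.8, 7.3]
opening: 0.0123
```

Request:
play_rows --increments '[{"x":0,"y":0.001,"z":-0.012,"yaw":0,"gripper":1},{"x":0,"y":0.003,"z":-0.03,"yaw":0,"gripper":1},{"x":0.001,"y":0.005,"z":-0.06,"yaw":0,"gripper":1},{"x":0.001,"y":0.01,"z":-0.11,"yaw":0,"gripper":1},{"x":0.002,"y":0.016,"z":-0.17,"yaw":0,"gripper":1},{"x":0.003,"y":0.021,"z":-0.23,"yaw":0.05,"gripper":1},{"x":0.004,"y":0.027,"z":-0.3,"yaw":0.12,"gripper":1},{"x":0.004,"y":0.034,"z":-0.37,"yaw":0.2,"gripper":1},{"x":0.005,"y":0.04,"z":-0.44,"yaw":0.28,"gripper":1},{"x":0.006,"y":0.047,"z":-0.51,"yaw":0.36,"gripper":1},{"x":0.006,"y":0.053,"z":-0.57,"yaw":0.44,"gripper":1},{"x":0.007,"y":0.058,"z":-0.62,"yaw":0.52,"gripper":1},{"x":0.007,"y":0.062,"z":-0.66,"yaw":0.6,"gripper":1},{"x":0.008,"y":0.065,"z":-0.69,"yaw":0.67,"gripper":1},{"x":0.008,"y":0.067,"z":-0.71,"yaw":0.72,"gripper":1},{"x":0.008,"y":0.069,"z":-0.72,"yaw":0.75,"gripper":1},{"x":0.008,"y":0.069,"z":-0.72,"yaw":0.75,"gripper":1}]'

```text
clock: 13.3
eef_pos: [0.5271, 0.2084, 0.3673]
tcp_rot: [[0.388, 0.917, 0.09], [0.919, -0.392, 0.028], [0.061, 0.072, -0.996]]
ft_force: [-0.6, -0.3, -2.1]
opening: 0.0124
```

Run:
```python
from h import *;from station import *
move([.52,.21,.37],-23)
print(get_state()["qpos"])
T=read_camera("top");S=read_camera("side")
cv2.imwrite("pics/p7.png",np.hstack([cv2.resize(c["color"][y:y+h,x:x+w,::-1],(400,400),interpolation=cv2.INTER_CUBIC) for c,x,y,w,h in((T,130,110,140,140),(S,120,0,200,200))]))
```

```text
row [-0.0028 -0.0173 -0.0083] yaw -0.0033 clk 13.3 tcp [0.5271 0.2084 0.3673] ya -23.15 tilt [ 0.09   0.028 -0.996] F [-0.6 -0.3 -2.1] op 0.0124
[ 21.78665434   9.67571398  17.66276933  92.60119997  -0.40616094
 134.79068511]
```

View pics/p7.png

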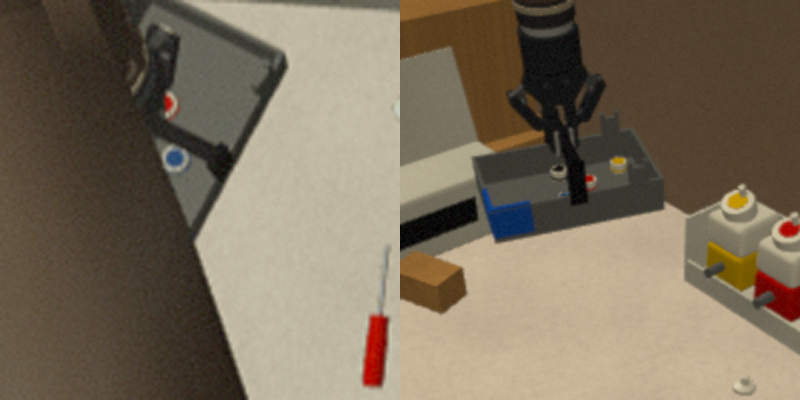

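Tote held and lifted with all four caps inside. Now I'll push against the reach limit to tilt it towards the base, where the blue corner now points.

Request:
play_rows --increments '[{"x":0,"y":0,"z":-0.03,"yaw":0,"gripper":1},{"x":0,"y":0,"z":-0.08,"yaw":0,"gripper":1},{"x":0,"y":0,"z":-0.14,"yaw":0,"gripper":1},{"x":0,"y":0,"z":-0.2,"yaw":0,"gripper":1},{"x":0,"y":0,"z":-0.26,"yaw":0,"gripper":1},{"x":0,"y":0,"z":-0.32,"yaw":0,"gripper":1},{"x":0,"y":0,"z":-0.38,"yaw":0,"gripper":1},{"x":0,"y":0,"z":-0.44,"yaw":0,"gripper":1},{"x":0,"y":0,"z":-0.5,"yaw":0,"gripper":1},{"x":0,"y":0,"z":-0.56,"yaw":0,"gripper":1},{"x":0,"y":0,"z":-0.6,"yaw":0,"gripper":1}]'

```text
clock: 14.32
eef_pos: [0.4908, 0.1953, 0.5342]
tcp_rot: [[0.384, 0.914, 0.13], [0.919, -0.392, 0.044], [0.091, 0.102, -0.991]]
ft_force: [-1.3, -0.4, -2.8]
opening: 0.0119
```

```bash
python3 -c "
from station import *;s=get_state();print(s['qpos'],s['eef_pos'],s['tcp_rot'].round(3))"
```

```text
[ 21.93770464  14.83640747  48.50198879 115.79170094  -0.42289128
 134.839786  ] [0.49077652 0.19531488 0.53424875] [[ 0.384  0.914  0.13 ]
 [ 0.919 -0.392  0.044]
 [ 0.091  0.102 -0.991]]
```

Request:
play_rows --increments '[{"x":0.1,"y":0.1,"z":-0.14,"yaw":0,"gripper":1},{"x":0.15,"y":0.15,"z":-0.2,"yaw":0,"gripper":1},{"x":0.2,"y":0.2,"z":-0.28,"yaw":0,"gripper":1}]'

```text
clock: 14.57
eef_pos: [0.527, 0.2104, 0.5411]
tcp_rot: [[0.379, 0.91, 0.17], [0.917, -0.393, 0.061], [0.122, 0.133, -0.984]]
ft_force: [-0.3, 0.0, -3.8]
opening: 0.0123
```

Request:
play_rows --increments '[{"x":0.1,"y":0.1,"z":-0.14,"yaw":0,"gripper":1},{"x":0.15,"y":0.15,"z":-0.2,"yaw":0,"gripper":1},{"x":0.2,"y":0.2,"z":-0.28,"yaw":0,"gripper":1}]'

```text
clock: 14.82
eef_pos: [0.5554, 0.2222, 0.5484]
tcp_rot: [[0.373, 0.904, 0.209], [0.915, -0.395, 0.076], [0.151, 0.163, -0.975]]
ft_force: [-0.1, 0.3, -3.2]
opening: 0.0123
```

```bash
python3 -c "
from station import *;s=get_state();print(s['qpos'],s['eef_pos'],s['tcp_rot'].round(3))"
```

```text
[ 22.02982382  21.73822892  60.32908285 115.76221576  -0.44777517
 134.87929597] [0.55539199 0.22223804 0.54837057] [[ 0.373  0.904  0.209]
 [ 0.915 -0.395  0.076]
 [ 0.151  0.163 -0.975]]
```

Request:
play_rows --increments '[{"x":0.03,"y":0.03,"z":-0.15,"yaw":0,"gripper":1},{"x":0.05,"y":0.05,"z":-0.22,"yaw":0,"gripper":1},{"x":0.07,"y":0.07,"z":-0.3,"yaw":0,"gripper":1}]'

```text
clock: 15.07
eef_pos: [0.5399, 0.2165, 0.5752]
tcp_rot: [[0.365, 0.896, 0.251], [0.913, -0.398, 0.093], [0.184, 0.195, -0.963]]
ft_force: [0.5, -0.7, -2.5]
opening: 0.0122
```

Request:
play_rows --increments '[{"x":0.03,"y":0.03,"z":-0.15,"yaw":0,"gripper":1},{"x":0.05,"y":0.05,"z":-0.22,"yaw":0,"gripper":1},{"x":0.07,"y":0.07,"z":-0.3,"yaw":0,"gripper":1}]'

```text
clock: 15.32
eef_pos: [0.5226, 0.21, 0.6025]
tcp_rot: [[0.356, 0.887, 0.296], [0.909, -0.402, 0.111], [0.217, 0.229, -0.949]]
ft_force: [0.1, 0.3, -2.2]
opening: 0.0121
```

```bash
python3 -c "
from station import *;s=get_state();print(s['qpos'],s['eef_pos'],s['tcp_rot'].round(3))"
```

```text
[ 22.14356291  16.99925075  61.19798358 115.79597825  -0.48730715
 134.94703388] [0.52264812 0.20997507 0.60251216] [[ 0.356  0.887  0.296]
 [ 0.909 -0.402  0.111]
 [ 0.217  0.229 -0.949]]
```

Request:
play_rows --increments '[{"x":0.06,"y":0.06,"z":-0.15,"yaw":0,"gripper":1},{"x":0.09,"y":0.09,"z":-0.22,"yaw":0,"gripper":1},{"x":0.12,"y":0.12,"z":-0.3,"yaw":0,"gripper":1}]'

```text
clock: 15.57
eef_pos: [0.5198, 0.2093, 0.6233]
tcp_rot: [[0.345, 0.876, 0.337], [0.905, -0.406, 0.128], [0.249, 0.261, -0.933]]
ft_force: [0.2, 1.1, -3.4]
opening: 0.0122
```

Request:
play_rows --increments '[{"x":0.06,"y":0.06,"z":-0.15,"yaw":0,"gripper":1},{"x":0.09,"y":0.09,"z":-0.22,"yaw":0,"gripper":1},{"x":0.12,"y":0.12,"z":-0.3,"yaw":0,"gripper":1}]'

```text
clock: 15.82
eef_pos: [0.5143, 0.2075, 0.6438]
tcp_rot: [[0.334, 0.865, 0.376], [0.901, -0.41, 0.144], [0.278, 0.29, -0.916]]
ft_force: [-0.4, 1.0, -3.8]
opening: 0.0124
```

Request:
play_rows --increments '[{"x":0.06,"y":0.06,"z":-0.15,"yaw":0,"gripper":1},{"x":0.09,"y":0.09,"z":-0.22,"yaw":0,"gripper":1},{"x":0.12,"y":0.12,"z":-0.3,"yaw":0,"gripper":1}]'

```text
clock: 16.07
eef_pos: [0.5058, 0.2045, 0.6645]
tcp_rot: [[0.322, 0.852, 0.413], [0.896, -0.415, 0.159], [0.307, 0.319, -0.897]]
ft_force: [-0.8, -0.2, -3.6]
opening: 0.0122
```

Run:
```python
from h import *;from station import *
s=get_state();R=s["tcp_rot"];print(s["qpos"],s["eef_pos"],R.round(3),np.arccos(-R[2,2]))
c=s["eef_pos"]-.019*R[:,2];print("handle",c)
# tote axes: x=tool y, z=-tool z, y=tool x
M=np.c_[R[:,1],R[:,0],-R[:,2]];print("corner",c+M@[-.115,-.07,-.09])
print(proj(read_camera("side"),c))
print("back 0.2 down:",R.T@np.array([0,0,-.2])/.4)
```

```text
[ 22.32036658  14.68564484  66.71789107 115.7770602   -0.5696908
 135.03522668] [0.50582755 0.20448901 0.66449735] [[ 0.322  0.852  0.413]
 [ 0.896 -0.415  0.159]
 [ 0.307  0.319 -0.897]] 0.45833964514158415
handle [0.49798091 0.20147182 0.68153633]
corner [0.41465183 0.20077637 0.54268108]
[183.38593452 -51.59852641]
back 0.2 down: [-0.15334678 -0.15945977  0.44839419]
```

Request:
play_rows --increments '[{"x":0.06,"y":0.06,"z":-0.15,"yaw":0,"gripper":1},{"x":0.09,"y":0.09,"z":-0.22,"yaw":0,"gripper":1},{"x":0.12,"y":0.12,"z":-0.3,"yaw":0,"gripper":1}]'

```text
clock: 16.37
eef_pos: [0.4942, 0.2002, 0.6864]
tcp_rot: [[0.307, 0.838, 0.451], [0.89, -0.42, 0.174], [0.336, 0.348, -0.875]]
ft_force: [0.2, -0.4, -3.4]
opening: 0.0123
```

Request:
play_rows --increments '[{"x":-0.003,"y":-0.003,"z":0.01,"yaw":0,"gripper":1},{"x":-0.009,"y":-0.009,"z":0.025,"yaw":0,"gripper":1},{"x":-0.018,"y":-0.018,"z":0.05,"yaw":0,"gripper":1},{"x":-0.031,"y":-0.032,"z":0.09,"yaw":0,"gripper":1},{"x":-0.048,"y":-0.05,"z":0.14,"yaw":0,"gripper":1},{"x":-0.069,"y":-0.071,"z":0.2,"yaw":0,"gripper":1},{"x":-0.089,"y":-0.092,"z":0.26,"yaw":0,"gripper":1},{"x":-0.11,"y":-0.114,"z":0.32,"yaw":0,"gripper":1},{"x":-0.13,"y":-0.135,"z":0.38,"yaw":0,"gripper":1},{"x":-0.15,"y":-0.156,"z":0.44,"yaw":0,"gripper":1},{"x":-0.171,"y":-0.178,"z":0.5,"yaw":0,"gripper":1},{"x":-0.192,"y":-0.199,"z":0.56,"yaw":0,"gripper":1},{"x":-0.212,"y":-0.22,"z":0.62,"yaw":0,"gripper":1},{"x":-0.229,"y":-0.238,"z":0.67,"yaw":0,"gripper":1},{"x":-0.243,"y":-0.252,"z":0.71,"yaw":0,"gripper":1},{"x":-0.253,"y":-0.263,"z":0.74,"yaw":0,"gripper":1},{"x":-0.26,"y":-0.27,"z":0.76,"yaw":0,"gripper":1},{"x":-0.26,"y":-0.27,"z":0.76,"yaw":0,"gripper":1},{"x":-0.26,"y":-0.27,"z":0.76,"yaw":0,"gripper":1}]'

```text
clock: 17.95
eef_pos: [0.5086, 0.2059, 0.3477]
tcp_rot: [[0.308, 0.838, 0.451], [0.89, -0.42, 0.174], [0.335, 0.348, -0.876]]
ft_force: [-0.3, -0.4, -2.9]
opening: 0.0121
```

Run:
```python
from h import *;from station import *
s=get_state();R=s["tcp_rot"];print(s["clock"],s["qpos"],s["eef_pos"],R.round(3),np.arccos(-R[2,2]),s["opening"],s["ft_force"])
c=s["eef_pos"]-.019*R[:,2];M=np.c_[R[:,1],R[:,0],-R[:,2]];print("handle",c,"corner",c+M@[-.115,-.07,-.09])
T=read_camera("top");S=read_camera("side")
f=lambda p:p.round()
print(proj(S,c),proj(S,c+M@[-.115,-.07,-.09]))
cv2.imwrite("pics/p8.png",np.hstack([cv2.resize(q["color"][y:y+h,x:x+w,::-1],(400,400),interpolation=cv2.INTER_CUBIC) for q,x,y,w,h in((T,130,110,160,160),(S,100,0,180,180))]))
```

```text
17.95 [ 22.35735964 -12.80995468 -13.45649388  60.46988685  -0.58987422
 135.04237446] [0.50857281 0.20588647 0.34774407] [[ 0.308  0.838  0.451]
 [ 0.89  -0.42   0.174]
 [ 0.335  0.348 -0.876]] 0.5042095232989517 0.012112943123996106 [-0.30525207 -0.35452975 -2.91276228]
handle [0.50001114 0.20257657 0.36437965] corner [0.42266081 0.20426943 0.2221156 ]
[195.22330152  79.85606729] [176.39853301 134.29637041]
```

View pics/p8.png

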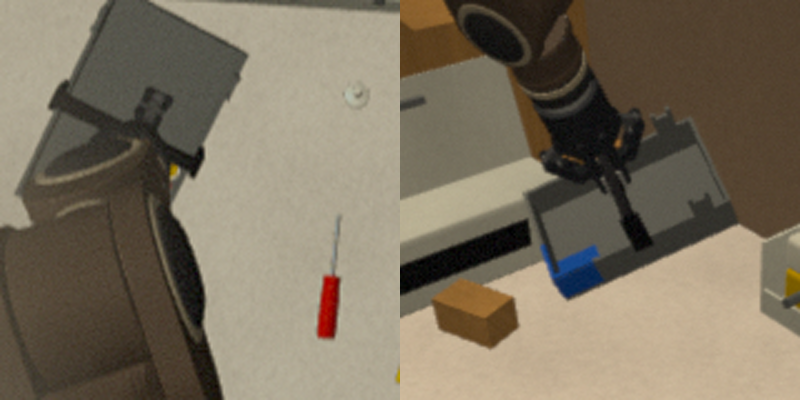

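Run:
```python
from h import *;from station import *
s=get_state();R=s["tcp_rot"];c=s["eef_pos"]-.019*R[:,2];M=np.c_[R[:,1],R[:,0],-R[:,2]]
T=read_camera("top")
print(blobs(T,(22,120,90),(32,255,255),(190,160,210,200),2)[1])
def tote(uv,h):
    o,d=ray(T,uv);o=M.T@(o-c);d=M.T@d;return o+d*(h+.005-.095-o[2])/d[2]
for uv in((198.8,178),):
    p=tote(uv,.015);print(p, np.linalg.norm(p[:2]-[-.115,-.07]))
S=read_camera("side")
# side: height of lower strip hidden: floor point (tote) seen just above near wall
def f(x,y,z):return proj(S,c+M@np.array([x,y,z-.095]))
print("wall top at x=0,-.1",f(0,-.075,.05),f(-.1,-.075,.05)," floor y-.07,-.03",f(0,-.07,.005),f(0,-.03,.005),"cap top at y-.058",f(-.03,-.058,.02))
```

```text
[(array([198.8, 177. ]), [198, 175, 3, 5, 13])]
[-0.03222861 -0.05585609 -0.075     ] 0.08397114286313488
wall top at x=0,-.1 [208.99410169 109.21961232] [175.76581519 124.63677439]  floor y-.07,-.03 [213.43598348 116.66165338] [209.08987049 106.05389892] cap top at y-.058 [200.75847833 115.05854212]
```

All matches prediction, including the blue corner in the side view, so the tote hasn't slipped. Yellow sits about 84 mm from the corner along the -y wall; the other caps are hidden by the wall and the arm. I'll shift sideways gently so the top camera can see them.

Request:
play_rows --increments '[{"x":0.01,"y":-0.009,"z":0,"yaw":0,"gripper":1},{"x":0.03,"y":-0.027,"z":0.001,"yaw":0,"gripper":1},{"x":0.06,"y":-0.053,"z":0.002,"yaw":0,"gripper":1},{"x":0.1,"y":-0.089,"z":0.003,"yaw":0,"gripper":1},{"x":0.14,"y":-0.124,"z":0.004,"yaw":0,"gripper":1},{"x":0.18,"y":-0.16,"z":0.005,"yaw":0,"gripper":1},{"x":0.22,"y":-0.195,"z":0.006,"yaw":0,"gripper":1},{"x":0.25,"y":-0.222,"z":0.007,"yaw":0,"gripper":1},{"x":0.275,"y":-0.244,"z":0.008,"yaw":0,"gripper":1},{"x":0.29,"y":-0.257,"z":0.009,"yaw":0,"gripper":1},{"x":0.295,"y":-0.262,"z":0.009,"yaw":0,"gripper":1},{"x":0.295,"y":-0.262,"z":0.009,"yaw":0,"gripper":1},{"x":0.295,"y":-0.262,"z":0.009,"yaw":0,"gripper":1}]'

```text
clock: 19.23
eef_pos: [0.4594, 0.3557, 0.3494]
tcp_rot: [[0.307, 0.837, 0.453], [0.89, -0.421, 0.175], [0.337, 0.349, -0.874]]
ft_force: [0.8, -0.4, -2.4]
opening: 0.0124
```

Run:
```python
from h import *;from station import *
s=get_state();R=s["tcp_rot"];c=s["eef_pos"]-.019*R[:,2];M=np.c_[R[:,1],R[:,0],-R[:,2]]
print(s["clock"],s["qpos"].round(1),s["eef_pos"],np.arccos(-R[2,2]),"corner",c+M@[-.115,-.07,-.09])
T=read_camera("top")
def tote(uv,h):
    o,d=ray(T,uv);o=M.T@(o-c);d=M.T@d;return o+d*(h+.005-.095-o[2])/d[2]
P=lambda x,y,z:proj(T,c+M@np.array([x,y,z-.095]))
r=np.array([P(x,y,.02) for x in(-.115,.1) for y in(-.07,.07)]);print(r)
x0,y0=r.min(0).astype(int)-5;x1,y1=r.max(0).astype(int)+5;roi=(max(x0,0),max(y0,0),x1,y1)
for n,lo,hi in(("yellow",(22,110,80),(33,255,255)),("red",(170,110,70),(180,255,255)),("red0",(0,150,80),(4,255,255)),("blue",(98,110,50),(125,255,255)),("white",(0,0,150),(180,60,255))):
    for ct,st in blobs(T,lo,hi,roi,3)[1]:
        p=tote(ct,.015)
        if abs(p[0])<.13 and abs(p[1])<.09:print(n,ct,st,p.round(3))
cv2.imwrite("pics/p9.png",cv2.resize(T["color"][y0:y1,x0:x1,::-1],(600,int(600*(y1-y0)/(x1-x0))),interpolation=cv2.INTER_CUBIC) if y1-y0<=x1-x0 else cv2.resize(T["color"][y0:y1,x0:x1,::-1],(int(600*(x1-x0)/(y1-y0)),600),interpolation=cv2.INTER_CUBIC))
```

```text
19.2333 [ 43.   -8.1  -9.4  61.5 -10.4 153.3] [0.45942312 0.35567881 0.34944055] 0.5067718832058886 corner [0.3738184  0.35417441 0.22360109]
[[134.1901417  220.26319641]
 [ 83.75600622 198.80854268]
 [167.77109389 151.4746753 ]
 [116.51066966 126.45642836]]
yellow [139.  192.8] [137, 191, 5, 4, 11] [-0.037 -0.05  -0.075]
red0 [136.1 198.7] [134, 197, 5, 4, 15] [-0.056 -0.05  -0.075]
blue [125.3 204.8] [119, 196, 13, 18, 91] [-0.084 -0.031 -0.075]
blue [136.7 210.7] [136, 210, 2, 2, 3] [-0.087 -0.065 -0.075]
blue [132.7 218.7] [132, 218, 2, 2, 3] [-0.113 -0.065 -0.075]
white [157.9 180.1] [127, 121, 45, 104, 2117] [ 0.017 -0.08  -0.075]
```

Now view it (last picture).

View pics/p9.png

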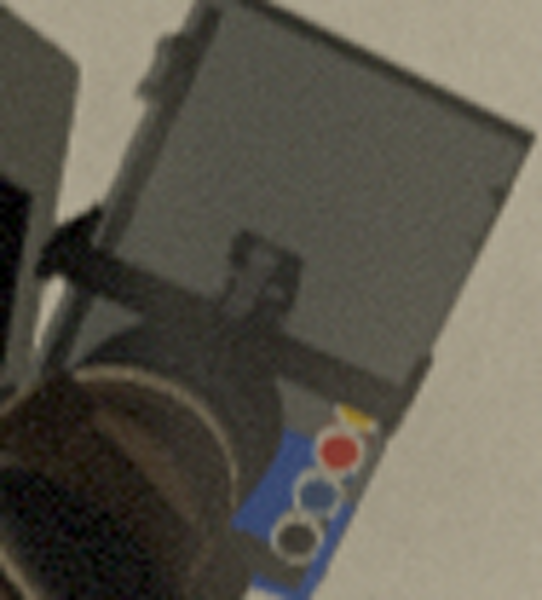

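All four caps lie in a row along the -y wall from the corner: black, cyan, red (magenta) and yellow, with the farthest about 84 mm away. I'll lower it slightly to roughly 15 cm clearance, let it settle and hand in.

Request:
play_rows --increments '[{"x":-0.003,"y":-0.003,"z":0.008,"yaw":0,"gripper":1},{"x":-0.009,"y":-0.009,"z":0.023,"yaw":0,"gripper":1},{"x":-0.017,"y":-0.017,"z":0.043,"yaw":0,"gripper":1},{"x":-0.025,"y":-0.026,"z":0.065,"yaw":0,"gripper":1},{"x":-0.033,"y":-0.035,"z":0.087,"yaw":0,"gripper":1},{"x":-0.041,"y":-0.043,"z":0.107,"yaw":0,"gripper":1},{"x":-0.047,"y":-0.049,"z":0.123,"yaw":0,"gripper":1},{"x":-0.05,"y":-0.052,"z":0.131,"yaw":0,"gripper":1},{"x":-0.05,"y":-0.052,"z":0.131,"yaw":0,"gripper":1},{"x":-0.05,"y":-0.052,"z":0.131,"yaw":0,"gripper":1},{"x":-0.05,"y":-0.052,"z":0.131,"yaw":0,"gripper":1},{"x":-0.05,"y":-0.052,"z":0.131,"yaw":0,"gripper":1},{"x":-0.05,"y":-0.052,"z":0.131,"yaw":0,"gripper":1},{"x":-0.05,"y":-0.052,"z":0.131,"yaw":0,"gripper":1}]'

```text
clock: 20.45
eef_pos: [0.4598, 0.3556, 0.2901]
tcp_rot: [[0.307, 0.837, 0.453], [0.89, -0.421, 0.175], [0.337, 0.35, -0.874]]
ft_force: [-0.2, -0.5, -2.5]
opening: 0.0124
```

Run:
```python
from h import *;from station import *
s=get_state();R=s["tcp_rot"];c=s["eef_pos"]-.019*R[:,2];M=np.c_[R[:,1],R[:,0],-R[:,2]]
print(s["clock"],abs(s["qvel"]).max(),np.arccos(-R[2,2]),"corner",c+M@[-.115,-.07,-.09],s["opening"])
T=read_camera("top");S=read_camera("side");O=((5,120,90),(18,255,255))
print("S",blobs(S,*O,(265,200,335,290),3)[1],"T",blobs(T,*O,(295,170,360,220),3)[1])
def tote(uv):
    o,d=ray(T,uv);o=M.T@(o-c);d=M.T@d;return (o+d*(-.075-o[2])/d[2]).round(3)
for n,lo,hi in(("yellow",(22,110,80),(33,255,255)),("red",(0,150,80),(4,255,255))):
    print(n,[(a,tote(a)) for a,_ in blobs(T,lo,hi,(90,150,175,230),3)[1]])
ok=np.arccos(-R[2,2])<.7 and .01<s["opening"]<.016
if ok: print(close_job())
```

```text
20.45 0.2515450985206014 0.507394691382992 corner [0.37425572 0.35422819 0.16420086] 0.012421097689499944
S [(array([283.3, 215.5]), [281, 214, 5, 4, 15]), (array([293.5, 222.3]), [287, 215, 11, 19, 102]), (array([310.4, 255.1]), [304, 244, 11, 27, 153])] T [(array([312.6, 184.3]), [310, 180, 6, 9, 34]), (array([300.7, 183.2]), [299, 182, 4, 4, 12]), (array([343.4, 198.7]), [340, 195, 8, 9, 41]), (array([352.8, 208. ]), [351, 206, 4, 5, 12])]
yellow [(array([146.2, 197. ]), array([-0.037, -0.051, -0.075]))]
red [(array([143.3, 202.5]), array([-0.056, -0.05 , -0.075]))]
the job is handed in; nothing more can be done
None
```

The job was handed in at 20.5 s. The dip tube is pressed home in the larger green clip, and the tote is held in the air, tilted, with all four caps in the blue corner.

- **Tilting:** the moves only allow shifts and a turn about the tool's own axis. I got the tilt by repeatedly pushing the arm against its reach limit, which ran joint 4 to about 115.8°, right at its 115.82° limit. No fault was reported.
- **Tube:** both orange ends show within 1 px of where a seated tube should be. The jaw is back at its starting place in the images, and the fingers are off the tube.
- **Tote:** it is tilted 0.51 rad, with the inner blue corner 164 mm up. The grip is firm and the arm is at rest.
- **Caps:** all four lie in a row along the wall from the blue corner. In the order seen from the corner they are black, cyan, magenta and yellow.
- **Thinnest margin:** the farthest cap, yellow, is about 84 mm from the corner against the 95 mm limit. It is partly hidden by the handle, so that figure is less certain. At the last check I re-measured only yellow and magenta, and neither had moved.
- **Other things on the table:** the arm never went low near them and no contact showed up. I did not measure their final positions.

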